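# Refit the hob's control knob and hold it pressed in

### The arm

A 6-joint arm with a two-finger parallel gripper is mounted at the origin on the work surface. World frame = base frame: x ahead of the robot, y to its left, z up, the work surface at z = 0. Lengths are in m, angles in degrees, forces in N, time in s.
With the tool pointing down it reaches from about 0.4 to 0.825 m from the base axis. Payload 7 kg.
Tool frame: the origin (TCP) lies between the finger pads; the fingertips stand 19 mm ahead of it and the grasp point (between the pads) is the TCP; z points along the fingers, y is the line along which they close (so a half turn about z gives the same grasp; the last joint's range is limited). The gripper opens to 88 mm and grips with 3 to 60 N. Pads are 19 mm wide; open, the fingers measure 130 mm over their backs; the gripper's body (78 mm by 193 mm) begins 47 mm behind the grasp point.
Start: joints at [87.668, 20.546, 0.682, 0, -70.136, -16.507], TCP at [0.218, 0.639, 0.246] pointing down, gripper open.
Joint ranges: [-176.03, 176.03], [-82.01, 121.73], [-58.28, 71.71], [-173.87, 95.51], [-174.79, -0.11], [-173.66, 173.66]. Speed limits (degrees/s): [136.94, 136.94, 172.46, 180, 180, 180].

### API

Orientations are given as [roll, pitch, yaw] about the fixed x, y, z axes, in that order (R = Rz(yaw) Ry(pitch) Rx(roll)).
In Python, from plant import get_obs, snapshot, close_job, spot_in, spot_point gives the robot as it stands.
- The arm moves only by the tool play_rows, never from a script. Its argument "plan" is a list of rows, each a list of 6 numbers: the shift along the tool's x, y, z in cm, then the turn, a rotation vector about the tool's x, y, z in degrees. A call has 1 to 20 rows; each row shifts and turns the commanded pose from where the row before left it, along the tool's axes as they then stand; what a row does not reach is not made up. A row lasts 1/12 s, in which the tool goes at most 41.7 mm and 7.16 degrees, less where a joint would pass 70% of its speed; a pose out of reach is approached as far as the arm can. A call is refused whole if a number of a shift passes 4.17 or a number of a turn 7.16, either way. A call with a gripper value outside its range is refused whole. "grip" is the finger opening in cm, from 0 to 8.76, set as the call begins (left out, the last holds). The fingers move at their own pace and stop on an object; the grip force is fixed at half the most. Time passes only in rows, so rows that do not move let the fingers close. It gives the time, the measured TCP pose, the force, the opening and the grip force at its end, in the units of the state.
- get_obs(): the state, without advancing time (a new reading comes with each control period).
- snapshot(name): name is "side" or "top"; returns a dict with "frame" (384x512x3 uint8, red, green, blue), "fx", "fy", "cx", "cy" (pixels), "position" and "attitude" of the camera in the world. Camera axes: x right, y down, z forward; pixel columns grow to the right and rows downward; lengths in m; the calibration is good to about 2 mm. A picture is of the moment at which its call begins. There is no depth.
- close_job(): hands the job in; it is judged then, once.
Trained networks look in the newest picture that a camera, given by its name, has taken for a name from the list of things; names that differ only in an ending like _2 or _b are one class to them, and where a whole thing is asked for, a point or a joint stands for the part that bears it (a point fixed in the world has none). Each returns a list of dicts, best first, with "score" (0 to 1); they miss things now and then, are a little off and sometimes report something else, mostly with a low value. They report only what shows in the picture. A call takes as long as a camera call. They do not tell look-alikes from the thing itself.
- spot_in(camera, thing): "position" ([x, y, z] in m, in world coordinates, good to about 4 mm: the middle of the surface that is visible of it).
- spot_point(camera, thing): "position" ([x, y, z] in m, in world coordinates, good to about 4 mm: a listed point, or the origin of a listed thing).
The state is a dict: "clock": time; "joint_pos": joint angles; "qvel": joint speeds; "tau": joint torques, N m; "tool_pos": TCP position; "orientation": TCP orientation; "force": force on the tool from outside, world axes, zero at the start; "moment": the same for the moment, N m; "opening": finger opening in m; "gripper_force": force on a finger pad.
Only numpy, scipy, OpenCV 4.12 (cv2) and the standard library are available. Lean on these libraries where they do the work, as an engineer would, in place of code of your own. Each camera call takes 0.05 s, during which the arm holds its last target. There are 200 camera calls.

### The job

The loose black control knob has come off the gas hob for cleaning: pick it up, turn it so that its D-shaped hole matches the flat of the bare brass valve shaft, and push it straight down onto that shaft until it is fully home. Then keep pressing so that knob and shaft stay pushed well in against the valve's spring (more than half of its 6 mm travel, as for lighting a burner), and finish while still holding the knob pressed in: do not let go. Leave the jar, the mug and the soap bottle standing where they are.

Things in the scene. Friction and masses are not known exactly. Their poses are not given: they have to be found in the camera images.
- knob_center (a point): Centre of the loose black plastic knob (about 50 g), half-way up its 38 mm, standing hole down on the worktop. z up, x towards its beak. A 46 (x) by 30 (y) mm block with flat parallel sides to grip (30 mm wide); at its +x end a beak 14 mm wide reaches 32 mm from the axis. A white line on top runs from the middle to the beak and down it.
- knob_hole (a point): Mouth of the knob's hole, on the knob's axis in its underside, 19 mm below its centre; same axes. The hole is D-shaped and 16 mm deep: radius 7.8 mm, its flat wall 3 mm from the axis on the beak (+x) side. So the beak and white line must point to where the shaft's flat faces.
- shaft_tip (a point): Centre of the top of the bare upright brass valve shaft; z up, x (level) towards its flat. Unpressed it is 91 mm above the worktop, 26 mm above the hob's top. D-section: radius 7 mm, flat 2.2 mm from the axis; the top 5 mm taper as a lead-in. It cannot turn. With the knob fully home the tip meets the end of the hole: knob centre 3 mm above the tip, underside 16 mm below it.
- valve: Fixed aluminium rosette on the hob's top round the foot of the bare shaft, 54 mm across; origin on the shaft's axis at the hob's top, 65 mm above the worktop. A red mark on its +x side shows which way the shaft's flat faces. It is at either of two places on the hob, 140 mm apart.
- fitted_knob: The knob already on the hob's other valve, fixed, alike to the loose one; origin on its axis at the hob's top, which its own top overtops by 48 mm. Not to be used.
- shaft (a joint): How far the shaft is pressed down into the valve, m: 0 = out, 0.006 = hard stop. A spring pushes it up: it begins to yield at 6 N, 1 N more for each mm, 12 N at the stop.
- jar_center (a point): Bystander: amber glass jar with a red cap, 58 mm across, 95 mm high; the point is its centre. Leave it alone.
- mug_center (a point): Bystander: blue mug, 78 mm across plus handle, 90 mm high; the point is its centre. Leave it alone.
- soap_center (a point): Bystander: blue soap bottle, 62 mm across, 190 mm high; the point is its centre. Leave it alone.
- hob: Fixed two-burner gas hob, black top 65 mm above the worktop, 504 (x) by 294 (y) mm. Origin under the middle of its control strip: it reaches 62 mm before that (-x) and 442 mm behind (+x). Bare shaft and fitted knob stand at its y = +70 and -70 mm, either way round. Steel pan supports, 40 mm high, begin 65 mm behind the origin.
Things that resemble listed ones, but are neither listed nor needed, are in the scene too. What is shaped like the part that bears knob_center but blue, green or pink is not meant.

How it is judged:
By the outcome, as a careful person would: the job done as asked, in the order asked, and still so for the second after the job is handed in, while the arm keeps its last pose, push and grip.
It also fails if it takes over 48 s, if anything falls off the work surface, if the arm or the gripper's body presses on something with over 40 N, if the wrist force passes 120 N, or if a joint passes its speed limit or range.

## Working session

There is one attempt and no reset: what is moved stays moved. The work goes in short steps, Python scripts to look and compute and a tool call to move; the robot and the scene stay as the last step left them, time stands still between calls to the robot, and variables do not carry over. Pictures are saved under pics/ and viewed, at most 10 in all, crops included, and the job is handed in when it is done.

Besides the shell and the picture viewer there is one more tool, called after "Call:" as name(argument=value, ...) on one line, values as JSON. play_rows: Moves the arm, as the interface text tells. Its arguments: {"type":"object","properties":{"plan":{"type":"array","items":{"type":"array","items":{"type":"number"}}},"grip":{"type":"number"}},"required":["plan"]}

```bash
mkdir -p pics; cat > h.py <<'E'
import numpy as np, cv2
from scipy.spatial.transform import Rotation as R
from plant import *
def snap(n,f=None):
    s=snapshot(n)
    if f: cv2.imwrite(f'pics/{f}.png',s['frame'][:,:,::-1])
    return s
E
python3 - <<'E'
from h import *
o=get_obs(); print(o)
fr=[]
for n in('side','top'):
    s=snap(n,n); print(n,{k:v for k,v in s.items() if k!='frame'})
    for t in('knob_center','knob_hole','shaft_tip','valve','fitted_knob','hob','jar_center','mug_center','soap_center'):
        print(t,[(np.round(d['position'],3).tolist(),round(d['score'],2)) for d in spot_point(n,t)][:4])
E
```

```text
{'clock': 0.0, 'joint_pos': array([ 8.76680807e+01,  2.05903539e+01,  6.33923631e-01, -1.97943395e-02,
       -7.01377492e+01, -1.65057898e+01]), 'qvel': array([ 0.15697276, -0.01840635, -0.05648651,  0.00265116, -0.06730975,
       -0.04077662]), 'tau': array([ 3.05304602e-04, -5.82709908e+01,  2.93059123e+01,  6.99741080e+00,
        6.97597337e-03, -1.46000339e-04]), 'tool_pos': array([0.21783871, 0.63838744, 0.24463705]), 'orientation': array([ 1.79904414e+02, -8.91882686e-03, -1.88444423e+01]), 'force': array([ 0.09202713, -0.45530248,  0.09656321]), 'moment': array([-0.00012494,  0.01092386,  0.00814575]), 'gripper_force': 0.0, 'opening': 0.08774100751478248}
side {'fx': 440.0156784293365, 'fy': 440.0156784293365, 'cx': 252.5146732774773, 'cy': 198.32679517038974, 'position': array([ 0.45321368, -0.82375695,  0.96161861]), 'attitude': array([-137.27422978,   -0.25810768,   -2.23404699])}
knob_center [([0.469, -0.416, 0.016], 0.92), ([0.392, -0.246, 0.02], 0.86), ([0.345, -0.391, 0.019], 0.64), ([0.445, -0.326, 0.021], 0.63)]
knob_hole [([0.393, -0.245, -0.001], 0.61), ([0.349, 
[... 539 characters left out ...]
1 , -0.04079053,  1.12479887]), 'attitude': array([-169.8762164 ,    1.29063363,  -90.12178542])}
knob_center [([0.464, -0.419, 0.014], 0.89), ([0.451, -0.33, 0.021], 0.72), ([0.391, -0.243, 0.019], 0.63), ([0.344, -0.39, 0.017], 0.57)]
knob_hole [([0.466, -0.415, 0.004], 0.83), ([0.451, -0.327, 0.002], 0.71), ([0.346, -0.394, -0.001], 0.7), ([0.396, -0.246, -0.002], 0.57)]
shaft_tip [([0.548, -0.034, 0.094], 0.49)]
valve [([0.546, -0.031, 0.064], 0.62)]
fitted_knob [([0.539, 0.103, 0.066], 0.86)]
hob [([0.45, -0.328, 0.017], 0.69), ([0.592, 0.361, 0.092], 0.18)]
jar_center [([0.477, 0.356, 0.046], 0.97)]
mug_center [([0.594, -0.371, 0.047], 0.93)]
soap_center [([0.593, 0.361, 0.092], 0.66)]
```

View pics/side.png

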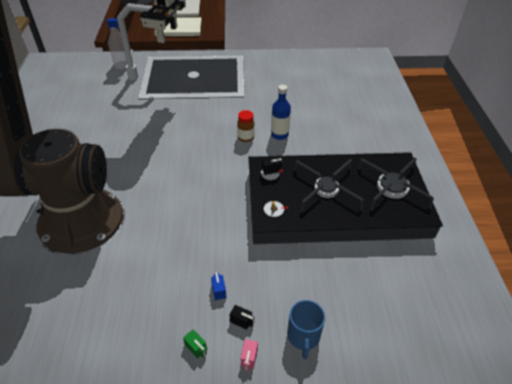

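View pics/top.png

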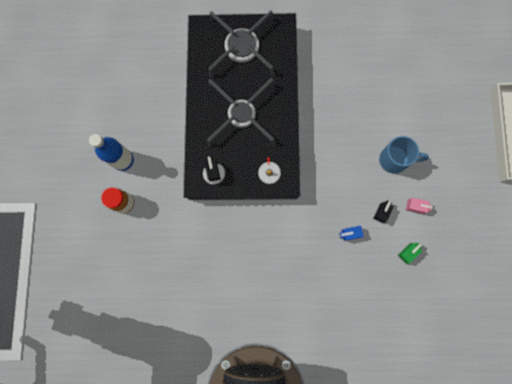

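Candidates: side view blue (218,286), black (241,317), green (195,344), pink (249,353). Top view blue (351,233), black (384,211), green (411,252), pink (420,206). Only the black one fits. The bare shaft is at side (273,208), top (268,172). I'll confirm this in one enlarged crop and measure the angles.

```bash
cat >> h.py <<'E'
def ray(s,u,v):
    d=R.from_euler('xyz',s['attitude'],degrees=True).apply([(u-s['cx'])/s['fx'],(v-s['cy'])/s['fy'],1]); return np.array(s['position']),d
def onplane(s,u,v,z):
    p,d=ray(s,u,v); return p+d*(z-p[2])/d[2]
def proj(s,P):
    q=R.from_euler('xyz',s['attitude'],degrees=True).inv().apply(np.array(P)-s['position']); return s['fx']*q[0]/q[2]+s['cx'],s['fy']*q[1]/q[2]+s['cy']
def tri(s1,a,s2,b):
    p,d=ray(s1,*a);q,e=ray(s2,*b); t=np.linalg.lstsq(np.c_[d,-e],q-p,rcond=None)[0]; A=p+t[0]*d;B=q+t[1]*e; return (A+B)/2,np.linalg.norm(A-B)
E
python3 - <<'E'
from h import *
S={n:snap(n) for n in('side','top')}
C=dict(side=[(241,317),(273,208)],top=[(384,211),(269,172)])
rows=[];M={}
for n in S:
    f=S[n]['frame'].astype(int); row=[]
    for i,(u,v) in enumerate(C[n]):
        c=S[n]['frame'][v-20:v+20,u-20:u+20,::-1]; row.append(cv2.resize(c,(400,300) if 0 else (300,300),interpolation=cv2.INTER_CUBIC))
        F=f[v-20:v+20,u-20:u+20]; g=F.mean(2)
        vv,uu=np.mgrid[v-20:v+20,u-20:u+20]
        if i==0:
            m=(g<60)&(np.hypot(uu-u,vv-v)<16)
            k=cv2.morphologyEx(m.astype(np.uint8),cv2.MORPH_CLOSE,np.ones((5,5)))
            w=(k>0)&(g>110)
            print(n,'black',uu[m].mean(),vv[m].mean(),m.sum())
            for a,b in zip(uu[w],vv[w]): print((int(a),int(b)),int(f[b,a].mean()),np.round(onplane(S[n],a,b,.038)[:2],4))
        else:
            r=(F[...,0]>F[...,1]+60)&(F[...,0]>F[...,2]+60)
            for a,b in zip(uu[r],vv[r]): print(n,'red',(int(a),int(b)),f[b,a],np.round(onplane(S[n],a,b,.067)[:2],4))
            w=(g>130)&(np.ptp(F,2)<40) if 0 else (g>110)&((F.max(2)-F.min(2))<40)
            print(n,'ros',uu[w].mean(),vv[w].mean(),np.round(onplane(S[n],uu[w].mean(),vv[w].mean(),.068),4))
            y=(F[...,0]>F[...,2]+40)&(F[...,1]>F[...,2]+12)
            print(n,'brass',uu[y].mean(),vv[y].mean(),y.sum())
    rows.append(np.hstack(row))
cv2.imwrite('pics/crop.png',np.vstack(rows))
E
```

```text
side black 240.24857142857144 317.7885714285714 350
(242, 312) 111 [ 0.4525 -0.3273]
(241, 313) 113 [ 0.4501 -0.3298]
(242, 313) 164 [ 0.4524 -0.3298]
(243, 313) 167 [ 0.4547 -0.3299]
(244, 313) 144 [ 0.457 -0.33 ]
(245, 313) 112 [ 0.4593 -0.3301]
(242, 314) 148 [ 0.4524 -0.3324]
(243, 314) 176 [ 0.4547 -0.3325]
(244, 314) 180 [ 0.457  -0.3325]
(245, 314) 167 [ 0.4592 -0.3326]
(246, 314) 139 [ 0.4615 -0.3327]
(243, 315) 122 [ 0.4546 -0.335 ]
(244, 315) 153 [ 0.4569 -0.3351]
(245, 315) 168 [ 0.4592 -0.3351]
(246, 315) 169 [ 0.4615 -0.3352]
(247, 315) 160 [ 0.4638 -0.3353]
(248, 315) 148 [ 0.4661 -0.3354]
(249, 315) 131 [ 0.4684 -0.3355]
(246, 316) 128 [ 0.4614 -0.3377]
(247, 316) 153 [ 0.4637 -0.3378]
(248, 316) 173 [ 0.466  -0.3379]
(249, 316) 178 [ 0.4683 -0.338 ]
(250, 316) 162 [ 0.4706 -0.3381]
(248, 317) 130 [ 0.4659 -0.3404]
(249, 317) 159 [ 0.4682 -0.3405]
(250, 317) 174 [ 0.4705 -0.3406]
(250, 318) 121 [ 0.4704 -0.343 ]
side red (283, 207) [158  87  87] [ 0.5711 -0.0332]
side red (284, 207) [118  45  44] [ 0.5738 -0.0333]
side red (285, 207) [105  23  22] [ 0.5765 -0.0334]
sid
[... 1352 characters left out ...]
  37  40] [ 0.5803 -0.0359]
top red (267, 159) [135  35  29] [ 0.5778 -0.0308]
top red (268, 159) [174  25  22] [ 0.5777 -0.0334]
top red (269, 159) [139  34  28] [ 0.5777 -0.0359]
top red (267, 160) [134  30  30] [ 0.5751 -0.0308]
top red (268, 160) [176  32  28] [ 0.5751 -0.0333]
top red (269, 160) [141  35  37] [ 0.5751 -0.0359]
top red (267, 161) [135  60  60] [ 0.5725 -0.0308]
top red (268, 161) [172  49  40] [ 0.5725 -0.0333]
top red (269, 161) [149  67  65] [ 0.5725 -0.0359]
top red (268, 162) [187  99  93] [ 0.5699 -0.0333]
top red (268, 163) [191 113 107] [ 0.5673 -0.0333]
top ros 268.9375 172.45454545454547 [ 0.5426 -0.0356  0.068 ]
top brass 268.90909090909093 171.9090909090909 22
```

View pics/crop.png

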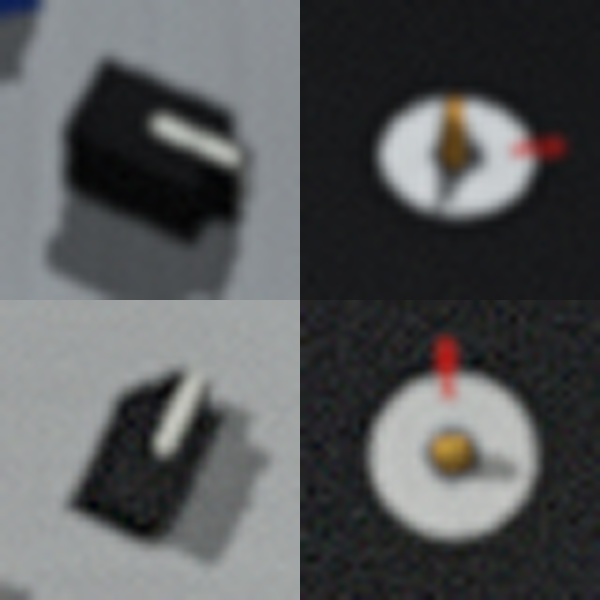

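The crop shows the black knob (side 241,317 / top 384,211), with its white line pointing to about -25° yaw at about (0.449, -0.330). The bare brass shaft has its red mark to +x (about 4°). The first move swings over towards the knob at a safe height.

Call:
play_rows(plan=[[0,0,0,0,0,6.2],[2.9,1.7,-0.3,0,0,0],[2.9,1.7,-0.3,0,0,0],[2.9,1.7,-0.3,0,0,0],[2.9,1.7,-0.3,0,0,0],[2.9,1.7,-0.3,0,0,0],[2.9,1.7,-0.3,0,0,0],[2.9,1.7,-0.3,0,0,0],[2.9,1.7,-0.3,0,0,0],[2.9,1.7,-0.3,0,0,0],[2.9,1.7,-0.3,0,0,0],[2.9,1.7,-0.3,0,0,0],[2.9,1.7,-0.3,0,0,0],[2.7,3.0,0,0,0,0],[2.7,3.0,0,0,0,0],[2.7,3.0,0,0,0,0],[2.7,3.0,0,0,0,0],[2.7,3.0,0,0,0,0],[2.7,3.0,0,0,0,0],[2.7,3.0,0,0,0,0]], grip=6)

```text
clock: 2.77
tool_pos: [0.5295, 0.0345, 0.282]
orientation: [-180.0, -0.0, -25.0]
force: [1.6, 1.4, -0.2]
opening: 0.0597
gripper_force: 0.0
```

```bash
cat >> h.py <<'E'
def todo(P):
    o=get_obs(); r=R.from_euler('xyz',o['orientation'],degrees=True)
    print('t',o['clock'],'pos',np.round(o['tool_pos'],4),'ori',np.round(o['orientation'],2),'F',np.round(o['force'],1),'M',np.round(o['moment'],2),'open',round(o['opening'],4),'shift cm',np.round(r.inv().apply(np.array(P)-o['tool_pos'])*100,2))
E
python3 -c "
from h import *
todo([.449,-.330,.1])
"
```

```text
t 2.7667 pos [0.5295 0.0345 0.282 ] ori [-1.7996e+02 -4.0000e-02 -2.5020e+01] F [ 1.6  1.4 -0.2] M [ 0.05 -0.13 -0.  ] open 0.0597 shift cm [ 8.11 36.45 18.18]
```

Call:
play_rows(plan=[[0.68,3.04,0,0,0,0],[0.68,3.04,0,0,0,0],[0.68,3.04,0,0,0,0],[0.68,3.04,0,0,0,0],[0.68,3.04,0,0,0,0],[0.68,3.04,0,0,0,0],[0.68,3.04,2,0,0,0],[0.68,3.04,2,0,0,0],[0.68,3.04,2,0,0,0],[0.68,3.04,2,0,0,0],[0.68,3.04,2,0,0,0],[0.68,3.04,2,0,0,0],[0,0,2,0,0,0],[0,0,2,0,0,0],[0,0,2,0,0,0],[0,0,0,0,0,0],[0,0,0,0,0,0],[0,0,0,0,0,0]])

```text
clock: 4.27
tool_pos: [0.4496, -0.3289, 0.1027]
orientation: [180.0, -0.1, -25.0]
force: [0.4, 0.2, 1.0]
opening: 0.0601
gripper_force: 0.0
```

```bash
python3 - <<'E'
from h import *
todo([.449,-.330,.024])
S={n:snap(n) for n in('side','top')}
row=[]
for n in S:
    u,v=map(int,proj(S[n],[.449,-.33,.03]))
    c=S[n]['frame'][v-45:v+45,u-45:u+45,::-1]; row.append(cv2.resize(c,(400,400),interpolation=cv2.INTER_CUBIC))
    print(n,u,v,[np.round(d['position'],3) for d in spot_point(n,'knob_center')])
cv2.imwrite('pics/near.png',np.hstack(row))
E
```

```text
t 4.2667 pos [ 0.4496 -0.3289  0.1027] ori [ 1.7999e+02 -7.0000e-02 -2.5000e+01] F [0.4 0.2 1. ] M [-0.03 -0.02  0.02] open 0.0601 shift cm [-0.01  0.13  7.87]
side 240 314 [array([ 0.344, -0.389,  0.019]), array([ 0.467, -0.416,  0.019]), array([ 0.395, -0.244,  0.017]), array([ 0.447, -0.33 ,  0.022])]
top 384 210 [array([ 0.342, -0.391,  0.019]), array([ 0.452, -0.33 ,  0.016])]
```

View pics/near.png

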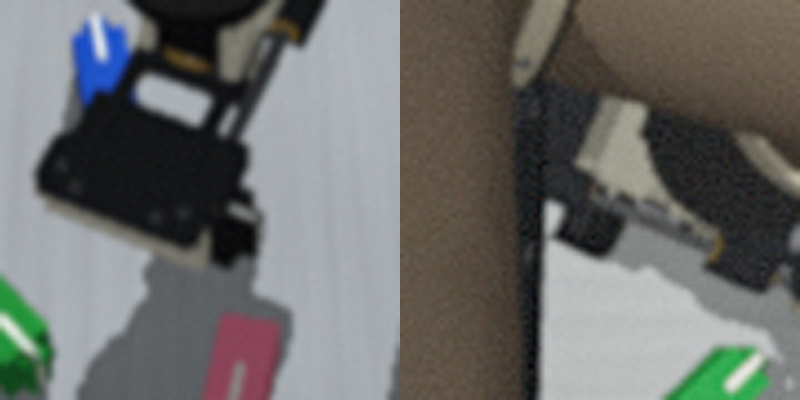

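The gripper sits over the black knob and hides most of it, with the fingers clear of the blue, pink and green ones. Both networks and the white line agree on (0.449, -0.330), so I descend and grip.

Call:
play_rows(plan=[[0,0.13,1.5,0,0,0],[0,0,1.5,0,0,0],[0,0,1.5,0,0,0],[0,0,1.5,0,0,0],[0,0,1.2,0,0,0],[0,0,0.6,0,0,0],[0,0,0,0,0,0],[0,0,0,0,0,0],[0,0,0,0,0,0]])

```text
clock: 5.22
tool_pos: [0.449, -0.33, 0.0245]
orientation: [-180.0, -0.1, -25.0]
force: [0.7, -0.4, 0.3]
opening: 0.06
gripper_force: 0.0
```

Call:
play_rows(plan=[[0,0,0,0,0,0],[0,0,0,0,0,0],[0,0,0,0,0,0],[0,0,0,0,0,0],[0,0,0,0,0,0],[0,0,0,0,0,0],[0,0,0,0,0,0],[0,0,0,0,0,0]], grip=2.0)

```text
clock: 5.88
tool_pos: [0.4483, -0.3298, 0.0237]
orientation: [-180.0, -0.0, -25.0]
force: [0.2, 1.0, 3.1]
opening: 0.0299
gripper_force: 30.0
```

Call:
play_rows(plan=[[0,0,-1.5,0,0,0],[0,0,-2.5,0,0,0],[0,0,-2.5,0,0,0],[0,0,-2.5,0,0,0],[0,0,-2.5,0,0,0],[0,0,-2.5,0,0,-5.8],[0,0,0,0,0,-5.8],[0,0,0,0,0,-5.8],[0,0,0,0,0,-5.8],[0,0,0,0,0,-5.8],[0,0,0,0,0,0],[0,0,0,0,0,0]])

```text
clock: 6.88
tool_pos: [0.4481, -0.3297, 0.1633]
orientation: [-180.0, 0.0, 3.8]
force: [0.7, -0.3, -0.6]
opening: 0.03
gripper_force: 30.0
```

```bash
python3 - <<'E'
from h import *
todo([.5435,-.0370,.16])
E
```

```text
t 6.8833 pos [ 0.4481 -0.3297  0.1633] ori [-1.7999e+02  2.0000e-02  3.7800e+00] F [ 0.7 -0.3 -0.6] M [-0.06  0.01  0.03] open 0.03 shift cm [ 11.45 -28.58   0.34]
```

Call:
play_rows(plan=[[1.15,-2.86,0,0,0,0],[1.15,-2.86,0,0,0,0],[1.15,-2.86,0,0,0,0],[1.15,-2.86,0,0,0,0],[1.15,-2.86,0,0,0,0],[1.15,-2.86,0,0,0,0],[1.15,-2.86,0,0,0,0],[1.15,-2.86,0,0,0,0],[1.15,-2.86,0,0,0,0],[1.15,-2.86,0,0,0,0],[0,0,0,0,0,0],[0,0,0,0,0,0],[0,0,0,0,0,0]])

```text
clock: 7.97
tool_pos: [0.5429, -0.0365, 0.1633]
orientation: [180.0, 0.0, 3.9]
force: [-0.9, 0.7, -0.7]
opening: 0.0298
gripper_force: 30.0
```

```bash
python3 - <<'E'
from h import *
todo([.5435,-.0370,.15])
S={n:snap(n) for n in('side','top')}
row=[]
for n in S:
    u,v=map(int,proj(S[n],[.544,-.037,.11])); print(n,u,v)
    c=S[n]['frame'][v-40:v+40,u-40:u+40,::-1]; row.append(cv2.resize(c,(400,400),interpolation=cv2.INTER_CUBIC))
    for t in('knob_center','knob_hole','shaft_tip','valve'): print(t,[(np.round(d['position'],4),round(d['score'],2)) for d in spot_point(n,t) if d['position'][1]>-.2])
cv2.imwrite('pics/hover.png',np.hstack(row))
E
```

```text
t 7.9667 pos [ 0.5429 -0.0365  0.1633] ori [1.7999e+02 5.0000e-02 3.8800e+00] F [-0.9  0.7 -0.7] M [-0.07  0.01  0.01] open 0.0298 shift cm [0.06 0.05 1.33]
side 273 197
knob_center []
knob_hole []
shaft_tip [(array([ 0.548 , -0.0353,  0.0927]), 0.4)]
valve [(array([ 0.5461, -0.0388,  0.0623]), 0.51)]
top 269 168
knob_center [(array([ 0.5439, -0.039 ,  0.1591]), 0.52)]
knob_hole [(array([ 0.543 , -0.0357,  0.1397]), 0.53)]
shaft_tip []
valve [(array([ 0.5467, -0.0303,  0.0678]), 0.6)]
```

View pics/hover.png

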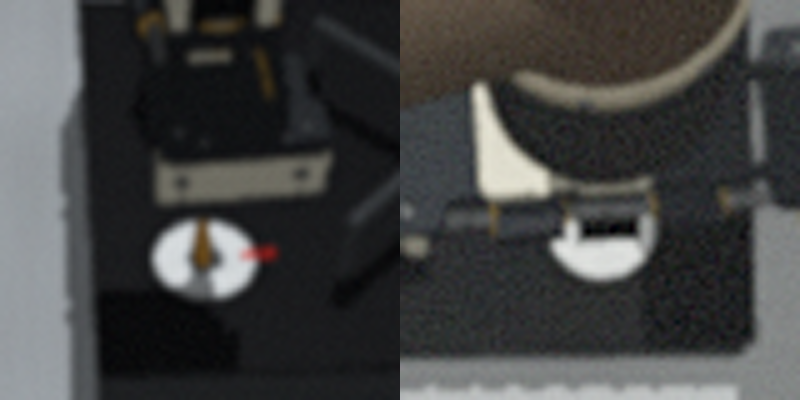

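Side crop: shaft tip at about (273.4,201), with the gripper hiding the knob. Top crop: the knob's back end shows dark at about (270,174) against the white rosette, so that edge gives the knob's x in hand. I'll take subpixel measurements of it, the rosette and the shaft.

```bash
python3 - <<'E'
from h import *
S={n:snap(n) for n in('side','top')}
g=S['top']['frame'].astype(float).mean(2)
print(g[166:188,258:284].astype(int))
# knob bottom back edge
for u in range(266,276):
    p=g[172:182,u]; i=[k for k in range(9) if p[k]<110<=p[k+1]]
    if i: v=172+i[0]+(110-p[i[0]])/(p[i[0]+1]-p[i[0]]); print(u,round(v,2),np.round(onplane(S['top'],u,v,.139),4)[:2])
# valve from the unobstructed first pictures
I={n:cv2.imread(f'pics/{n}.png')[:,:,::-1].astype(int) for n in S}
for n,(u,v) in dict(side=(273,208),top=(269,172)).items():
    F=I[n][v-20:v+20,u-20:u+20]; w=((F.mean(2)>120)&(np.ptp(F,axis=2)<45)).astype(np.uint8)
    c=max(cv2.findContours(w,0,cv2.CHAIN_APPROX_NONE)[0],key=len); e=cv2.fitEllipse(cv2.convexHull(c)); cu,cv_=e[0][0]+u-20,e[0][1]+v-20
    print(n,'rosette',cu,cv_,e[1],np.round([onplane(S[n],cu,cv_,z)[:2] for z in(.067,.071)],4))
    b=(F[...,0]-F[...,2]); 
    print(b[10:28,12:28])
E
```

```text
[[112  74  70  66  59  47  74  85  88  88  88  84  91  86  73  76  72  75
   67  71  74  63  37  41  40  47]
 [ 71  47  36  47  42  36  40  61  56  59  55  54  53  56  55  50  56  59
   58  58  76  65  45  42  36  43]
 [ 45  41  38  58  51  57  55  60  60  63  63  63  65  70  68  72  70  76
   78  79  89  81  58  53  45  42]
 [ 44  44  50  60  71  85  89  81  87  79  83  86  87  80  86  80  80  78
   80  87  92  86  61  49  42  50]
 [ 57  55  57  59  71  87  88  85  77  70  76  83  86  83  84  78  77  68
   79  95 108  91  59  40  37  45]
 [ 62  63  65  67  92 108  87  63  62  60  56  61  62  58  59  44  50  46
   70 119 141 111  65  42  38  50]
 [ 66  64  58  85 139 152 117  55  32  40  31  28  23  28  29  15  23  29
   79 143 154 121  77  37  42  42]
 [ 55  62  52  96 162 179 125  49  20  24  20  16  16  26  15  18   6  24
   81 144 155 131  77  39  33  36]
 [ 46  56  45  92 170 183 130  53  21  21  10  21  25  28  29  32  35  38
   82 145 152 125  73  31  31  34]
 [ 45  81 109 134 182 192 154 110 105 106  93  94 104 117 117 121 121 119
  115 143 155 123  67  23  26  36]
 [ 66 134 
[... 3555 characters left out ...]
  10   4  -3  -1  -1   1  -2]
 [  1   0   0  -1  -1  14  62  87  88  75  34   1  -2   0   2   1]
 [  0  -1   1   0  -1  37 104 119 115 108  63   5  -2   1   0   1]
 [  1   0  -1  -1  -2  36  95 108  99  94  54  10  -3   1   0   0]
 [  1   0  -1  -1  -2  17  64  78  79  74  55  11   0  -3   0   2]
 [ -1   1   0  -2  -1   3  27  49  55  47  22   4  -2  -2   3   0]
 [ -2  -1   1   0  -1  -1   3   8   9   4  -3  -2  -3  -1   2   2]
 [  0   0   0  -1   0  -1  -1  -1  -2  -2  -4  -1  -1  -1   0   2]
 [  1   1   0   3  -1   0  -2  -2  -2  -2  -2  -1   1   1   0   1]
 [  0   1   0  -1   3   0   1  -1  -1  -1  -3   0   0   0   0  -1]
 [ -1  -1  -1   2   2   2   0   2   1  -1   0   2  -1   1  -1   1]]
```

```bash
python3 - <<'E'
from h import *
S=snap('side'); o=get_obs(); T=o['tool_pos']; r=R.from_euler('xyz',o['orientation'],degrees=True)
g=S['frame'].astype(float).mean(2)
for v in range(189,197): print(v,g[v,258:304].astype(int))
for x in(-.039,.039): 
  for z in(-.047,):
    for y in(-.0965,.0965): print(x,y,proj(S,T+r.apply([x,y,z])))
print('tip px for',proj(S,[.5425,-.035,.091]),proj(S,[.5445,-.035,.091]))
E
```

```text
189 [26 27 26 26 27 36 53 60 52 38 39 38 41 43 48 51 52 58 61 62 64 65 67 71
 70 73 76 81 83 87 93 94 96 95 93 88 93 96 99 97 84 56 30 24 25 25]
190 [ 27  26  26  26  26  38  64  84  81  73  72  69  73  76  81  83  87  90
  95  95  96  96  99  98  98  99 100 102 102 102 105 106 105 102  91  83
  85  99 106  98  73  42  25  24  25  24]
191 [ 26  26  26  25  27  39  71  95 101  97  95  89  92  96 102 102 102 104
 105 105 107 106 105 106 106 104 105 105 106 106 105 106 107  96  74  61
  71  93 105  96  61  31  26  23  24  24]
192 [ 26  28  26  26  28  40  74  98 104  99  87  77  83  96 105 105 107 106
 106 106 106 105 105 106 106 105 106 106 106 105 107 106 106  98  77  67
  81  99 107  95  59  27  25  23  23  26]
193 [ 24  28  28  26  24  40  74  98 104  93  73  57  71  91 102 105 106 105
 105 105 105 105 106 105 106 105 104 105 106 105 104 106 106 104  94  89
  96 105 103  89  53  27  24  25  28  24]
194 [ 26  27  26  27  26  39  73  99 107 100  81  68  80  97 104 106 105 105
 105 107 106 106 105 104 104 104 105 106 104 105 104 103 105 101  96  92
  94  95  90  73  45  27  25  25  24  24]
195 [ 27  26  27  27  28  37  67  98 105 103  95  87  96 103 105 104 103 105
 105 103 105 103 100  94  93  94  94  93  91  88  89  87  87  83  72  71
  73  68  62  47  30  24  25  25  24  25]
196 [27 26 27 26 23 33 60 88 99 98 91 85 90 92 91 89 89 89 87 88 89 85 75 67
 65 64 65 64 59 56 51 51 51 49 40 41 39 38 33 29 24 26 25 25 25 25]
-0.039 -0.0965 (np.float64(255.08720412760775), np.float64(145.45084232596014))
-0.039 0.0965 (np.float64(264.3836297165898), np.float64(199.5452323993989))
0.039 -0.0965 (np.float64(284.5910673191961), np.float64(143.4625262719878))
0.039 0.0965 (np.float64(297.5756494786047), np.float64(196.99086627307577))
tip px for (np.float64(272.90975301758954), np.float64(201.8166861677985)) (np.float64(273.6558806417213), np.float64(201.79738107502178))
```

Side and top agree on the shaft to about 1–2 mm: (0.5435, -0.0355), flat at about 4°. I'll nudge there, descend to just above the tip, then feel the way in.

Call:
play_rows(plan=[[0.06,-0.1,1.0,0,0,0],[0,0,1.0,0,0,0],[0,0,1.0,0,0,0],[0,0,1.0,0,0,0],[0,0,0.4,0,0,0],[0,0,0,0,0,0],[0,0,0.1,0,0,0],[0,0,0.1,0,0,0],[0,0,0.1,0,0,0],[0,0,0.1,0,0,0],[0,0,0.1,0,0,0],[0,0,0,0,0,0],[0,0,0,0,0,0]])

```text
clock: 9.7
tool_pos: [0.5438, -0.0355, 0.1147]
orientation: [-180.0, -0.0, 4.0]
force: [-0.1, -0.6, -0.3]
opening: 0.0297
gripper_force: 30.0
```

```bash
python3 -c "
from h import *
todo([.5435,-.0355,.093])"
```

```text
t 9.7 pos [ 0.5438 -0.0355  0.1147] ori [-1.80e+02 -1.00e-02  3.96e+00] F [-0.1 -0.6 -0.3] M [-0.04  0.01  0.03] open 0.0297 shift cm [-0.03 -0.    2.17]
```

Call:
play_rows(plan=[[0,0,0.1,0,0,0],[0,0,0.1,0,0,0],[0,0,0.1,0,0,0],[0,0,0,0,0,0],[0,0,0,0,0,0]])

```text
clock: 10.12
tool_pos: [0.5439, -0.0355, 0.1115]
orientation: [180.0, -0.0, 4.0]
force: [0.1, -0.4, -1.1]
opening: 0.0304
gripper_force: 30.0
```

```bash
python3 -c "
from h import *
todo([.5435,-.0355,.093])"
```

```text
t 10.1167 pos [ 0.5439 -0.0355  0.1115] ori [ 1.80e+02 -1.00e-02  3.96e+00] F [ 0.1 -0.4 -1.1] M [-0.05 -0.16  0.03] open 0.0304 shift cm [-0.04  0.    1.85]
```

Call:
play_rows(plan=[[0,0,0.1,0,0,0],[0,0,0.1,0,0,0],[0,0,0,0,0,0],[0,0,0,0,0,0]])

```text
clock: 10.45
tool_pos: [0.5442, -0.0354, 0.1097]
orientation: [-180.0, -0.0, 4.0]
force: [2.5, -0.2, -0.4]
opening: 0.0299
gripper_force: 30.0
```

```bash
python3 -c "
from h import *
todo([.5435,-.0355,.093])"
```

```text
t 10.45 pos [ 0.5442 -0.0354  0.1097] ori [-1.80e+02 -4.00e-02  3.97e+00] F [ 2.5 -0.2 -0.4] M [-0.03 -0.82  0.01] open 0.0299 shift cm [-0.07  0.01  1.67]
```

Fx = +2.5 N means the shaft is steering the knob towards +x, so I follow it.

Call:
play_rows(plan=[[0.07,0,0,0,0,0],[0,0,0.1,0,0,0],[0,0,0.1,0,0,0],[0,0,0,0,0,0],[0,0,0,0,0,0]])

```text
clock: 10.87
tool_pos: [0.5444, -0.0354, 0.1074]
orientation: [-180.0, 0.0, 4.0]
force: [1.4, -0.1, -1.3]
opening: 0.0296
gripper_force: 30.0
```

```bash
python3 -c "
from h import *
todo([.5435,-.0355,.093])"
```

```text
t 10.8667 pos [ 0.5444 -0.0354  0.1074] ori [-1.80e+02  1.00e-02  3.96e+00] F [ 1.4 -0.1 -1.3] M [-0.05 -0.48 -0.05] open 0.0296 shift cm [-0.09 -0.    1.44]
```

Force falling and it is past the taper (underside about 8 mm below the tip), so I go further with a little more +x.

Call:
play_rows(plan=[[0.04,0,0.1,0,0,0],[0,0,0.1,0,0,0],[0,0,0.1,0,0,0],[0,0,0.1,0,0,0],[0,0,0,0,0,0],[0,0,0,0,0,0]])

```text
clock: 11.37
tool_pos: [0.5447, -0.0354, 0.1034]
orientation: [180.0, 0.0, 4.0]
force: [1.0, -0.6, -0.0]
opening: 0.0297
gripper_force: 30.0
```

```bash
python3 -c "
from h import *
todo([.5435,-.0355,.093])"
```

```text
t 11.3667 pos [ 0.5447 -0.0354  0.1034] ori [1.80e+02 2.00e-02 3.96e+00] F [ 1.  -0.6 -0. ] M [ 0.02 -0.01 -0.03] open 0.0297 shift cm [-0.12 -0.    1.04]
```

Call:
play_rows(plan=[[0,0,0.1,0,0,0],[0,0,0.1,0,0,0],[0,0,0.1,0,0,0],[0,0,0.1,0,0,0],[0,0,0.05,0,0,0],[0,0,0,0,0,0],[0,0,0,0,0,0]])

```text
clock: 11.95
tool_pos: [0.5449, -0.0354, 0.099]
orientation: [180.0, 0.0, 4.0]
force: [-0.3, 0.1, -0.7]
opening: 0.0299
gripper_force: 30.0
```

```bash
python3 -c "
from h import *
todo([.5435,-.0355,.093])"
```

```text
t 11.95 pos [ 0.5449 -0.0354  0.099 ] ori [180.     0.     3.96] F [-0.3  0.1 -0.7] M [-0.02  0.   -0.02] open 0.0299 shift cm [-0.14 -0.    0.6 ]
```

Call:
play_rows(plan=[[0,0,0.05,0,0,0],[0,0,0.05,0,0,0],[0,0,0.05,0,0,0],[0,0,0.05,0,0,0],[0,0,0,0,0,0],[0,0,0,0,0,0]])

```text
clock: 12.45
tool_pos: [0.545, -0.0354, 0.0977]
orientation: [180.0, -0.0, 4.0]
force: [-1.9, 1.0, 6.1]
opening: 0.0297
gripper_force: 30.0
```

```bash
python3 -c "
from h import *
todo([.5435,-.0355,.093])"
```

```text
t 12.45 pos [ 0.545  -0.0354  0.0977] ori [ 1.80e+02 -3.00e-02  3.97e+00] F [-1.9  1.   6.1] M [ 0.17  0.8  -0.  ] open 0.0297 shift cm [-0.15  0.    0.46]
```

The knob is home: Fz jumped to 6 N at the expected height. Now I press against the spring.

Call:
play_rows(plan=[[-0.03,0,0.05,0,0,0],[0,0,0.05,0,0,0],[0,0,0.05,0,0,0],[0,0,0.05,0,0,0],[0,0,0.05,0,0,0],[0,0,0.05,0,0,0],[0,0,0,0,0,0],[0,0,0,0,0,0]])

```text
clock: 13.12
tool_pos: [0.545, -0.0354, 0.095]
orientation: [180.0, -0.1, 4.0]
force: [-3.2, 0.2, 8.2]
opening: 0.0299
gripper_force: 30.0
```

```bash
python3 -c "
from h import *
todo([.5435,-.0355,.093])"
```

```text
t 13.1167 pos [ 0.545  -0.0354  0.095 ] ori [ 1.7999e+02 -7.0000e-02  3.9800e+00] F [-3.2  0.2  8.2] M [0.17 0.92 0.03] open 0.0299 shift cm [-0.15 -0.    0.2 ]
```

Call:
play_rows(plan=[[-0.04,0,0.05,0,0,0],[0,0,0.05,0,0,0],[0,0,0.05,0,0,0],[0,0,0.05,0,0,0],[0,0,0.05,0,0,0],[0,0,0,0,0,0],[0,0,0,0,0,0],[0,0,0,0,0,0]])

```text
clock: 13.78
tool_pos: [0.545, -0.0354, 0.0929]
orientation: [180.0, -0.1, 4.0]
force: [-1.7, 0.3, 10.4]
opening: 0.0299
gripper_force: 30.0
```

```bash
python3 - <<'E'
from h import *
todo([.5435,-.0355,.093])
S={n:snap(n) for n in('side','top')}
cv2.imwrite('pics/end.png',np.hstack([cv2.resize(S[n]['frame'][60:260,180:380,::-1],(400,400),interpolation=cv2.INTER_CUBIC) for n in S]))
E
```

```text
t 13.7833 pos [ 0.545  -0.0354  0.0929] ori [ 1.7999e+02 -1.2000e-01  4.0000e+00] F [-1.7  0.3 10.4] M [ 0.14  0.97 -0.03] open 0.0299 shift cm [-0.15 -0.   -0.01]
```

View pics/end.png

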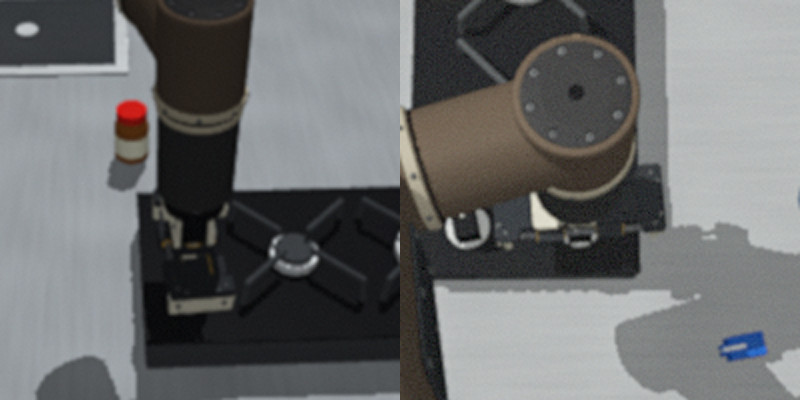

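The picture shows the gripper holding the knob on the bare valve (side about 280,205), with the jar and fitted knob undisturbed. Fz is 10.4 N, so the shaft is about 4.5–5 mm in and holding. I'm handing the job in.

```bash
python3 -c "
from h import *
todo([.545,-.0354,.093]); print(close_job())"
```

```text
t 13.8833 pos [ 0.545  -0.0354  0.0929] ori [ 1.7999e+02 -1.1000e-01  4.0000e+00] F [-2.2  1.1 10.6] M [ 0.16  0.92 -0.  ] open 0.0301 shift cm [ 0.    0.   -0.01]
the job is handed in; nothing more can be done
None
```

The job is handed in: the black knob is fully home on the bare shaft and still held pressed in about 4.5–5 mm of its 6 mm (10.6 N, judged from force and height); the arm stayed clear of the jar, mug and soap bottle, and it took about 14 s.

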